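Hold a sample flask down in the sprung ring of a beam holder

TASK

Lift the long-necked round flask out of its moulded cavity in the storage block, seat its bulb upright in the sprung ring of the beam holder, and press it gently down until the ring is all the way down, so that the bulb sits in the beam line between the two lens tubes. Finish while still holding the flask pressed down there, with the ring still down. Leave the short-necked flask and the other things on the bench where they are.

Things in the scene. Friction and masses are not known exactly. Their poses are not given: they have to be found in the camera images.
- long_flask: The flask to use: amber glass, about 160 g, weighted bottom (rights itself). Ball-shaped bulb 60 mm in diameter; round neck 24 mm in diameter from the bulb up to a 29 mm lip at 106 to 110 mm above the origin; white 22 mm stopper fixed in it, top at 122 mm. Origin: lowest point of the bulb; z up along the neck. Starts upright in either of the block's two cavities.
- long_flask_bulb (a point): Centre of the long-necked flask's bulb (on its axis, 30 mm above its lowest point).
- short_flask: Bystander, in the block's other cavity: amber flask with the same 60 mm bulb but a short wide neck, 40 mm in diameter (lip 45 mm), lip top 72 mm and stopper top 84 mm above the origin. Origin: lowest point of the bulb. Leave it in its cavity.
- block: Fixed grey storage block, 120 mm (its x) by 230 mm (its y) by 34 mm high. Two round cavities about 68 mm wide and 26 mm deep, open at the top, centred at y = +55 mm and y = -55 mm of its frame; cavity floor 8 mm above the bench. Origin: centre of the underside.
- holder: Fixed beam holder: aluminium base 115 mm (its x) by 230 mm (its y), 12 mm thick; mid-way the sprung steel ring on three guide posts (42 mm from the centre, tops 75 mm above the bench). Along its y, on either side, a black lens tube 26 mm in diameter, 67 to 104 mm from the centre, axis 69 mm above the bench (top 82 mm). Origin: centre of the underside, on the ring's axis.
- ring_seat (a point): Where the bulb's centre lies when the flask is seated: on the ring's axis, 19.3 mm above the ring's top face; moves with the ring. Ring: 72 mm outside, 46 mm inside, 10 mm high; top face 70 mm above the bench when up, 50 mm when fully down (this point is then level with the lens tubes' axis).
- ring (a joint): How far the ring is pressed down, m: 0 up, 0.020 fully down on its stop. It springs back. It stays up under the flask's weight; on top of that weight about 2 N of push starts it moving and about 10 N holds it fully down (400 N/m).
- bottle: Bystander: closed amber jar, 48 mm in diameter, 85 mm high, standing. Origin: centre of its underside.
- driver: Bystander: screwdriver with a black handle, 160 mm long, lying along its x axis.
- mount: Bystander: steel post mount, 44 mm in diameter foot 14 mm high with an 18 mm stem, 44 mm high in all. Origin: centre of its underside.
Not all that is in view belongs to the job. What is shaped like the long_flask but purple, turquoise or yellow is not meant.

How it is judged (in metres and radians):
On the way, in this order (a step that is already met when the one before it is completed fails the run):
1. the long-necked flask is lifted clear of the block in the fingers (z of long_flask_bulb in the frame of block above 0.07 m and contact force between the fingers and long_flask above 1 N), for 0.1 s.
2. its bulb is seated in the ring, flask upright (distance between long_flask_bulb and ring_seat below 0.006 m and angle between long_flask's own z axis and vertical below 0.25 rad and contact force between long_flask and ring above 0.5 N), for 0.2 s.
At the end, for the whole second after the job is handed in: The ring is held at least 16.5 of its 20 mm down by the flask (over 4 N on the ring), the bulb's centre within 6 mm of the seat, the neck within 0.25 rad of upright, the flask still and in contact with the fingers (over 2 N), and the robot not touching the ring itself (value of joint ring above 0.0165 m and distance between long_flask_bulb and ring_seat below 0.006 m and angle between long_flask's own z axis and vertical below 0.25 rad and contact force between long_flask and ring above 4 N and contact force between the fingers and long_flask above 2 N and contact force between each of the arm, the fingers and ring below 0.5 N and linear speed of long_flask below 0.02 m/s); the arm keeps its last pose, push and grip.
It fails at once if the flask is pressed or knocked into the ring with more than 60 N (contact force between long_flask and ring above 60 N).
It fails at once if the short-necked flask is moved more than 20 mm (distance of short_flask from where it was at the start of the episode above 0.02 m).
It fails at once if a bystander on the bench is moved more than 30 mm (distance of any of bottle, driver, mount from where it was at the start of the episode above 0.03 m).
It also fails if it takes over 40 s, if anything falls off the work surface, if the arm or the gripper's body presses on something with over 40 N, if the wrist force passes 120 N, or if a joint passes its speed limit or range.

ROBOT

A 6-joint arm with a two-finger parallel gripper is mounted at the origin on the work surface. World frame = base frame: x ahead of the robot, y to its left, z up, the work surface at z = 0. Lengths are in mm, angles in degrees, forces in N, time in s.
With the tool pointing down it reaches from about 300 to 850 mm from the base axis. Payload 4.2 kg.
Tool frame: the origin (TCP) lies at the very end of the fingers, on their centre line; the grasp point (between the pads) lies 19 mm behind it; x points along the fingers, z is the direction in which the jaws open and shut, and the axes are right-handed (so a half turn about x gives the same grasp; the last joint's range is limited). The gripper opens to 91 mm and grips with 3 to 60 N. Pads are 32 mm wide; open, the fingers measure 118 mm over their backs; the gripper's body (76 mm by 178 mm) begins 60 mm behind the grasp point.
Start: joints at [-1.146, 18.312, 89.639, -0, 72.044, -1.146], TCP at [575.016, 0, 213.976] pointing down, gripper open.
Joint ranges: [-177.97, 177.97], [-48.28, 115.42], [12.27, 149.76], [-77.06, 257.06], [2.81, 150.46], [-146.56, 146.56]. Speed limits (degrees/s): [147.25, 147.25, 180, 180, 180, 180].

INTERFACE

Orientations are given as [roll, pitch, yaw] about the fixed x, y, z axes, in that order (R = Rz(yaw) Ry(pitch) Rx(roll)).
In Python, from workcell import state, grab_frame, camera_info, env, search_frame, place_of gives the robot as it stands.
- The arm moves only by the tool drive_tool, never from a script. Its argument "plan" is a list of rows, each a list of 7 numbers: the turn, a rotation vector about the world's x, y, z in degrees, then the shift along the world's x, y, z in mm, then the finger opening in mm, from 0 to 91.2. In form: [[wx, wy, wz, dx, dy, dz, jaw], ...]. A call has 1 to 10 rows; each row is the pose to reach, as a shift and turn from the pose measured when the call began; what a row does not reach only later rows make up. A row lasts 1/8 s, in which the tool goes at most 62.5 mm and 10.7 degrees, less where a joint would pass 70% of its speed; a pose out of reach is approached as far as the arm can. A call with a gripper value outside its range is refused whole. The fingers move at their own pace and stop on an object; "grip_force" is the grip in N (left out, the last holds). Time passes only in rows, so rows that repeat a pose let the fingers close. It gives the time, the measured TCP pose, the force and the opening at its end, in the units of the state.
- state(): the state, without advancing time (a new reading comes with each control period).
- grab_frame(name): name is "scene" or "side" or "wrist"; returns the picture (480x640x3 uint8, red, green, blue); there is no depth.
- camera_info(name): a dict with "intrinsics" (3x3 intrinsics, pixels), "origin" and "orientation" of the camera in the world; the wrist camera has in their place "hand_eye" (4x4, takes a point from camera to tool coordinates, whose origin is the TCP and whose axes are the tool frame's). Camera axes: x right, y down, z forward; pixel columns grow to the right and rows downward; lengths in mm; the calibration is good to about 2 mm. The wrist camera is an equidistant fisheye: a pixel r from the principal point sees the ray r / f radians off the axis. A picture is of the moment at which its call begins: read the wrist's pose just before it. camera_info takes no time and is no camera call.
- env.job_done(): hands the job in, once; it reports no verdict.
Trained networks look in the newest picture that a camera, given by its name, has taken for a name from the list of things; names that differ only in an ending like _2 or _b are one class to them, and where a whole thing is asked for, a point or a joint stands for the part that bears it (a point fixed in the world has none). Each returns a list of dicts, best first, with "p" (0 to 1); they miss things now and then, are a little off and sometimes report something else, mostly with a low value. They report only what shows in the picture. A call takes as long as a camera call. They do not tell look-alikes from the thing itself.
- search_frame(camera, label): "rect" ([left, top, right, bottom] as shares, 0 to 1, of the picture: columns of its width, rows of its height, round what is visible of it).
- place_of(camera, label): "location" ([column, row] as shares, 0 to 1, of the picture: columns of its width, rows of its height: a listed point, or the origin of a listed thing).
The state is a dict: "time_s": time; "qpos": joint angles; "qvel": joint speeds; "effort": joint torques, N m; "ee_pos": TCP position; "ee_rot": TCP orientation; "force": force on the tool from outside, world axes, zero at the start; "torque": the same for the moment, N m; "gripper_width": finger opening in mm.
Only numpy, scipy, OpenCV 4.12 (cv2) and the standard library are available. Lean on these libraries where they do the work, as an engineer would, in place of code of your own. Each camera call takes 0.05 s, during which the arm holds its last target. There are 200 camera calls.

## Working session

There is one attempt and no reset: what is moved stays moved. The work goes in short steps, Python scripts to look and compute and a tool call to move; the robot and the scene stay as the last step left them, time stands still between calls to the robot, and variables do not carry over. Pictures are saved under pics/ and viewed, about 8 in all and at most 12, crops included, and the job is handed in when it is done.

Besides the shell and the picture viewer there is one more tool, called after "Request:" as name([rows], argument=value, ...), one row to a line, values as JSON. drive_tool: Moves the arm, as the interface text tells. Its arguments: {"type":"object","properties":{"plan":{"type":"array"},"grip_force":{"type":"number"}},"required":["plan"]}

```bash
mkdir -p pics
cat > h.py <<'E'
import numpy as np, cv2
from workcell import *
from scipy.spatial.transform import Rotation as R
def rotm(o):
    o=np.array(o,float)
    return o if o.shape==(3,3) else R.from_euler('xyz',o,degrees=True).as_matrix()
def ray(cam,uv):
    c=camera_info(cam);K=np.array(c["intrinsics"])
    d=np.linalg.inv(K)@[uv[0],uv[1],1]
    return np.array(c["origin"],float),rotm(c["orientation"])@d
def atz(cam,uv,z):
    o,d=ray(cam,uv);return o+d*(z-o[2])/d[2]
def tri(a,ua,b,ub):
    o1,d1=ray(a,ua);o2,d2=ray(b,ub)
    s=np.linalg.lstsq(np.c_[d1,-d2],o2-o1,rcond=None)[0]
    p,q=o1+s[0]*d1,o2+s[1]*d2
    return (p+q)/2,np.linalg.norm(p-q)
E
python3 - <<'E'
from h import *
print(state())
for c in("scene","side"):
    print(camera_info(c))
    cv2.imwrite(f"pics/{c}0.png",grab_frame(c)[:,:,::-1])
    for n in("long_flask","long_flask_bulb","short_flask","block","holder","ring_seat","bottle","driver","mount"):
        print(c,n,[(np.round(np.array(r["location"])*[640,480],1).tolist(),round(r["p"],2)) for r in place_of(c,n)[:4]])
E
```

```text
{'time_s': 0.0, 'qpos': array([-1.14672050e+00,  1.83514123e+01,  8.97063942e+01, -5.64620682e-04,
        7.20421869e+01, -1.14594431e+00]), 'qvel': array([-0.09770109,  0.07094806, -0.04925532, -0.03512395,  0.06076741,
       -0.06009033]), 'effort': array([-5.01459035e-04, -4.12465632e+01, -2.31973493e+01,  7.28826877e-02,
        4.58198413e-02, -1.41870069e-04]), 'ee_pos': array([ 5.74503033e+02, -5.10600967e-04,  2.13122641e+02]), 'ee_rot': array([179.16164269,  89.90000519, 179.16104105]), 'force': array([-0.03570645,  0.07605986, -0.30779638]), 'torque': array([ 0.03098009,  0.0444942 , -0.02394343]), 'gripper_width': 91.131250900826}
{'intrinsics': array([[471.75834603,   0.        , 313.25373038],
       [  0.        , 471.75834603, 239.47139734],
       [  0.        ,   0.        ,   1.        ]]), 'origin': array([1055.65056527, -154.89907097,  837.01286498]), 'orientation': array([-145.21606335,    0.2905613 ,   74.43027517])}
scene long_flask [([378.8, 236.6], 0.87), ([462.0, 278.2], 0.85), ([298.5, 215.5], 0.76), ([386.6, 170.1], 0.71)]
scene long_flask_bulb [([379.4,
[... 409 characters left out ...]
763, 235.36429663],
       [  0.        ,   0.        ,   1.        ]]), 'origin': array([ 477.50123093, -933.93811448,  603.96078538]), 'orientation': array([-118.55842334,    1.05167054,   -5.19749369])}
side long_flask [([242.2, 291.4], 0.97), ([358.2, 219.7], 0.92), ([299.9, 244.2], 0.72), ([215.3, 235.3], 0.66)]
side long_flask_bulb [([216.1, 222.6], 0.8), ([246.6, 278.0], 0.74), ([300.1, 230.5], 0.58)]
side short_flask [([280.5, 218.2], 0.62), ([401.4, 274.0], 0.21)]
side block [([290.9, 235.9], 0.84)]
side holder [([302.4, 359.6], 0.56)]
side ring_seat [([297.5, 317.2], 0.69)]
side bottle [([403.6, 274.0], 0.89)]
side driver [([433.5, 365.8], 0.62)]
side mount [([387.6, 240.6], 0.55)]
```

View pics/scene0.png

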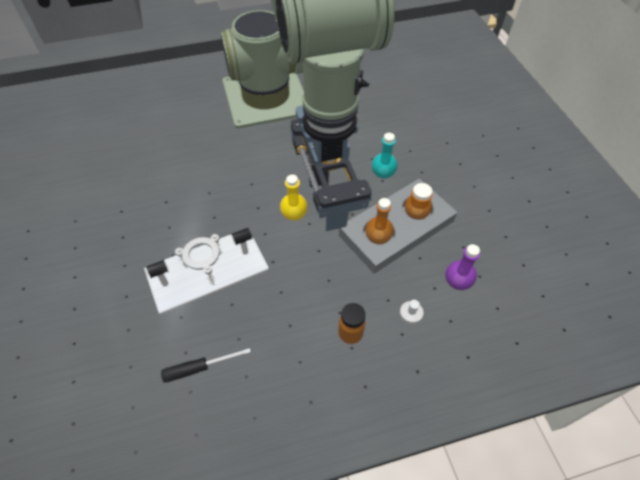

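View pics/side0.png

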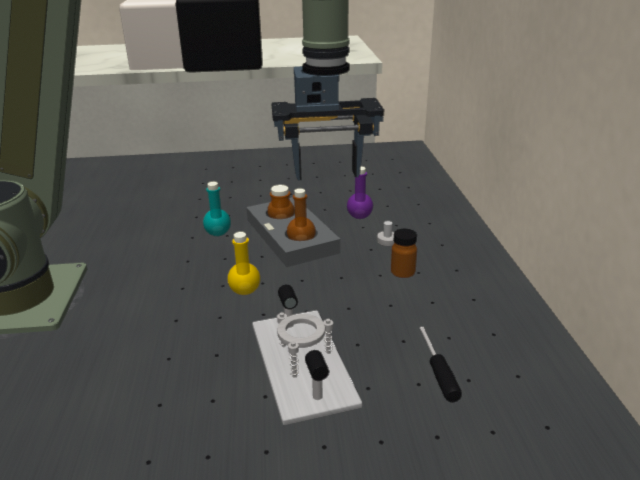

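Run:
```python
from h import *
f=lambda *a:(np.round(a[0],1).tolist(),round(a[1],1))
print("long",f(*tri("scene",(378.8,236.6),"side",(299.9,244.2))))
print("bulb",f(*tri("scene",(379.4,228.8),"side",(300.1,230.5))))
print("short",f(*tri("scene",(418.5,212.9),"side",(280.5,218.2))))
print("block",f(*tri("scene",(396.1,229.7),"side",(290.9,235.9))))
print("holder",f(*tri("scene",(206.5,269.5),"side",(302.4,359.6))))
print("seat",f(*tri("scene",(198.4,248.3),"side",(297.5,317.2))))
print("bottle",f(*tri("scene",(350.5,333.3),"side",(403.6,274))))
print("driver",atz("scene",(211.3,365.5),12))
```

```text
long ([531.3, 132.9, 4.5], np.float64(4.9))
bulb ([533.2, 129.8, 37.9], np.float64(3.3))
short ([497.2, 237.9, 13.0], np.float64(0.4))
block ([516.9, 179.7, -2.1], np.float64(0.7))
holder ([511.5, -235.5, 6.3], np.float64(0.2))
seat ([508.6, -235.1, 84.9], np.float64(4.9))
bottle ([723.3, 6.2, -4.4], np.float64(5.4))
driver [ 718.45108135 -255.59170516   12.        ]
```

Scene picture: the amber long flask is at (380,230), in the block cavity nearer the holder, with the short flask at (420,200). The ring is at (201,252). In the side picture the long flask is at (300,230) and the ring at (301,328). The jaws open along world x, so I'll turn them about 18° to lie across the block's row and then go above the flask.

Request:
drive_tool([
  [0, 0, 18, -42, 131, 0, 91],
  [0, 0, 18, -42, 131, 0, 91],
  [0, 0, 18, -42, 131, 0, 91],
  [0, 0, 18, -42, 131, 0, 91],
  [0, 0, 18, -42, 131, 0, 91],
  [0, 0, 18, -42, 131, 0, 91],
])

```text
time_s: 1.75
ee_pos: [533.5, 129.7, 213.9]
ee_rot: [-86.2, 90.0, -68.3]
force: [1.0, -0.0, 0.4]
gripper_width: 91.1
```

```bash
cat >> h.py <<'E'
def wray(uv):
    s=state();c=camera_info("wrist");K=np.array(c["intrinsics"]);H=np.array(c["hand_eye"])
    p=(np.array(uv)-K[:2,2])/[K[0,0],K[1,1]];t=np.linalg.norm(p)
    d=np.r_[p/t*np.sin(t),np.cos(t)] if t>1e-9 else np.array([0,0,1.])
    Rt=rotm(s["ee_rot"])
    return Rt@H[:3,3]+np.array(s["ee_pos"],float),Rt@H[:3,:3]@d
def watz(uv,z):
    o,d=wray(uv);return o+d*(z-o[2])/d[2]
E
python3 - <<'E'
from h import *
s=state();print(s["time_s"],s["ee_pos"],s["ee_rot"],rotm(s["ee_rot"])[:,2],s["gripper_width"])
print(camera_info("wrist"))
cv2.imwrite("pics/w1.png",grab_frame("wrist")[:,:,::-1])
for n,z in(("long_flask",8),("long_flask_bulb",38),("short_flask",8),("block",0)):
    for r in place_of("wrist",n)[:3]:
        uv=np.array(r["location"])*[640,480];print(n,uv.round(),r["p"],watz(uv,z).round(1))
for c in("scene","side"):
    grab_frame(c)
    for n,z in(("ring_seat",89.3),("holder",0)):
        for r in place_of(c,n)[:2]:
            uv=np.array(r["location"])*[640,480];print(c,n,uv.round(1),r["p"],atz(c,uv,z).round(1))
E
```

```text
1.75 [533.49276031 129.72123253 213.90545683] [-86.20655312  89.9813438  -68.32820734] [9.51710496e-01 3.06996956e-01 2.15424286e-05] 91.12950776599719
{'intrinsics': array([[371.64829954,   0.        , 316.26426388],
       [  0.        , 371.64829954, 244.19209832],
       [  0.        ,   0.        ,   1.        ]]), 'hand_eye': array([[-2.72502810e-04, -2.94365275e-01,  9.55692948e-01,
        -1.70677367e+02],
       [ 5.57352730e-05, -9.55692986e-01, -2.94365271e-01,
         8.31898103e+01],
       [ 9.99999961e-01, -2.69495559e-05,  2.76835553e-04,
         2.37674980e-01],
       [ 0.00000000e+00,  0.00000000e+00,  0.00000000e+00,
         1.00000000e+00]])}
long_flask [187. 308.] 0.91 [422.2 -23.5   8. ]
long_flask [184.  97.] 0.9 [364.5 208.    8. ]
long_flask [315. 215.] 0.71 [533.2 128.4   8. ]
long_flask_bulb [178. 314.] 0.97 [420.5 -15.8  38. ]
long_flask_bulb [484. 150.] 0.73 [669.  251.2  38. ]
long_flask_bulb [313. 221.] 0.72 [530.6 128.9  38. ]
short_flask [311. 107.] 0.93 [494.5 233.4   8. ]
block [313. 161.] 0.78 [513.6 181.    0. ]
scene ring_seat [196.1 246.3] 0.63 [ 508.7 -239.2   89.3]
scene holder [206.7 269.5] 0.9 [ 507.5 -235.7    0. ]
side ring_seat [297.2 317.1] 0.85 [ 506.1 -238.1   89.3]
side holder [301.7 361.6] 0.86 [ 510.6 -232.8    0. ]
```

View pics/w1.png

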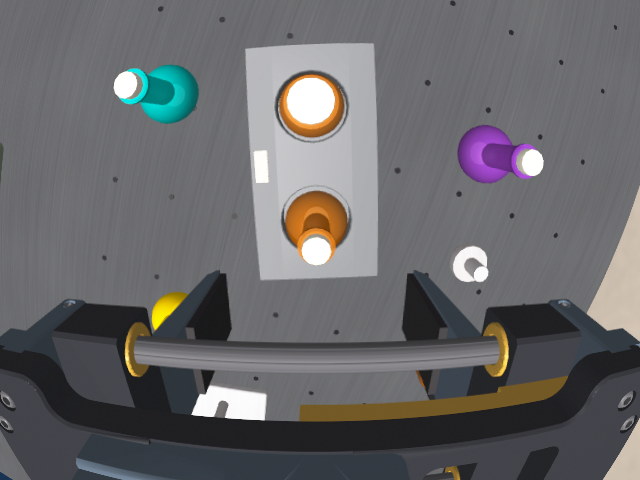

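The wrist picture shows the amber long flask between the jaws, with its stopper at (316,251) and bulb at (315,220). The cavity row is clear on both sides. I'll check the stopper position at its height of 130 mm.

Run:
```python
from h import *
print(watz((316,251),130),watz((316,105),92),watz((312,163),34))
```

```text
[533.25601532 130.71208786 130.        ] [500.55754534 231.32256048  92.        ] [512.55404864 182.19162965  34.        ]
```

Request:
drive_tool([
  [0, 0, 0, 0, 0.5, -50, 91],
  [0, 0, 0, 0, 0.5, -100, 91],
  [0, 0, 0, 0, 0.5, -141, 91],
  [0, 0, 0, 0, 0.5, -141, 91],
  [0, 0, 0, 0, 0.5, -141, 15],
  [0, 0, 0, 0, 0.5, -141, 15],
  [0, 0, 0, 0, 0.5, -141, 15],
  [0, 0, 0, 0, 0.5, -141, 15],
  [0, 0, 0, 0, 0.5, -141, 15],
  [0, 0, 0, 0, 0.5, -141, 15],
], grip_force=40)

```text
time_s: 3.55
ee_pos: [533.0, 131.5, 73.0]
ee_rot: [-8.5, 90.0, 9.5]
force: [-0.3, -0.1, 0.6]
gripper_width: 33.9
```

Request:
drive_tool([
  [0, 0, 0, 0, 0, 0, 15],
  [0, 0, 0, 0, 0, 0, 15],
  [0, 0, 0, 0, 0, 0, 15],
  [0, 0, 0, 0, 0, 0, 15],
])

```text
time_s: 4.05
ee_pos: [533.0, 131.5, 73.0]
ee_rot: [6.2, 90.0, 24.2]
force: [0.4, 0.3, -0.6]
gripper_width: 26.6
```

Request:
drive_tool([
  [0, 0, 0, 0, 0, 0, 15],
  [0, 0, 0, 0, 0, 0, 15],
  [0, 0, 0, 0, 0, 0, 15],
])

```text
time_s: 4.42
ee_pos: [533.0, 131.5, 73.0]
ee_rot: [8.9, 90.0, 26.9]
force: [0.0, -0.4, 0.3]
gripper_width: 26.4
```

Request:
drive_tool([
  [0, 0, 0, 0, 0, 20, 15],
  [0, 0, 0, 0, 0, 50, 15],
  [0, 0, 0, 0, 0, 90, 15],
  [0, 0, 0, 0, 0, 130, 15],
  [0, 0, 0, 0, 0, 130, 15],
  [0, 0, 0, 0, 0, 130, 15],
])

```text
time_s: 5.18
ee_pos: [532.1, 131.3, 201.9]
ee_rot: [175.5, 89.9, -166.5]
force: [-0.1, -0.3, -1.7]
gripper_width: 26.3
```

Run:
```python
from h import *
s=state();print(s["ee_pos"],s["force"],s["gripper_width"])
a=grab_frame("side")[60:310,150:450,::-1];b=grab_frame("wrist")[:,:,::-1]
cv2.imwrite("pics/l.png",np.hstack([cv2.resize(a,(400,333)),cv2.resize(b,(400,333))]))
```

```text
[532.14636785 131.29013448 201.90984559] [-0.06613454 -0.3360311  -1.68841698] 26.253604823954642
```

View pics/l.png

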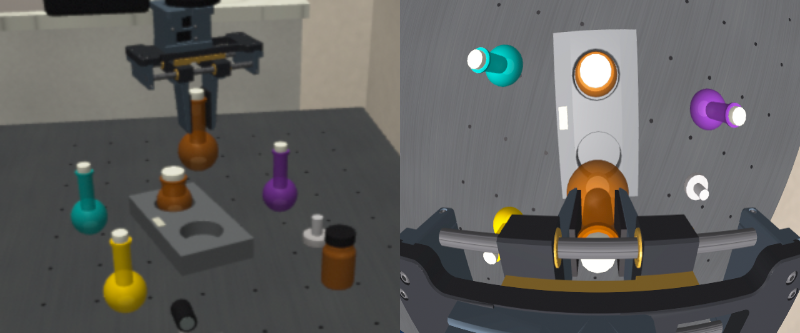

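The flask is in the fingers and upright, and its own cavity is empty. The short flask hasn't moved. I'll go past the ring by about 70 mm so the wrist camera sees it beyond the bulb.

Request:
drive_tool([
  [0, 0, 0, -4, -30, 0, 15],
  [0, 0, 0, -8, -80, 0, 15],
  [0, 0, 0, -10, -135, 0, 15],
  [0, 0, 0, -12, -190, 0, 15],
  [0, 0, 0, -14, -245, 0, 15],
  [0, 0, 0, -16, -300, 0, 15],
  [0, 0, 0, -18, -350, 0, 15],
  [0, 0, 0, -20, -400, 0, 15],
  [0, 0, 0, -22, -435, 0, 15],
  [0, 0, 0, -22, -435, 0, 15],
])

```text
time_s: 6.52
ee_pos: [509.0, -305.8, 199.2]
ee_rot: [159.8, 89.6, 177.6]
force: [-0.7, 0.0, -1.1]
gripper_width: 26.7
```

Run:
```python
from h import *
s=state();print(s["time_s"],s["ee_pos"],rotm(s["ee_rot"])[:,2],s["force"],s["gripper_width"])
cv2.imwrite("pics/w2.png",grab_frame("wrist")[:,:,::-1])
for n,z in(("ring_seat",89.3),("holder",0),("long_flask_bulb",160),):
    for r in place_of("wrist",n)[:3]:
        uv=np.array(r["location"])*[640,480];print(n,uv.round(),r["p"],watz(uv,z).round(1))
```

```text
6.525 [ 508.96770155 -305.7645678   199.215596  ] [ 0.95204892  0.30589104 -0.00578967] [-0.69343426  0.01922985 -1.07483526] 26.7174769794716
holder [338. 153.] 0.59 [ 509.2 -235.2    0. ]
long_flask_bulb [315. 280.] 0.86 [ 510.6 -307.1  160. ]
```

View pics/w2.png

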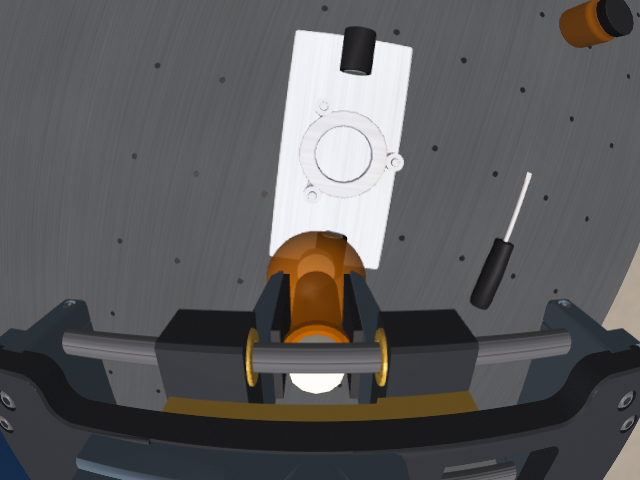

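The wrist picture shows the ring centred at about (343,154), with outer edges at columns 300–387 and rows 110–198. The held bulb spans columns 267–366. I'll turn the ring centre into a position at its top-face height.

Run:
```python
from h import *
for uv in((343.5,153.5),(300,154),(387,154),(343,110),(343,198)): print(uv,watz(uv,70).round(1))
s=state();o,_=wray((316,244));c=s["ee_pos"]+np.array([0,0,-35.])
# expected bulb silhouette if flask centred under TCP
H=np.array(camera_info("wrist")["hand_eye"]);K=np.array(camera_info("wrist")["intrinsics"]);Rw=rotm(s["ee_rot"])@H[:3,:3]
for lz in(-35,-33,-38):
    v=Rw.T@(s["ee_pos"]+[0,0,lz]-o);D=np.linalg.norm(v);th=np.arccos(v[2]/D);ph=np.arctan2(v[1],v[0]);a=np.arcsin(30/D)
    px=lambda u:(K[:2,2]+K[0,0]*np.arccos(u[2])*u[:2]/np.hypot(*u[:2])).round(1)
    v/=D;e1=np.cross(v,[0,0,1.]);e1/=np.linalg.norm(e1);e2=np.cross(v,e1)
    P=np.array([px(v*np.cos(a)+np.sin(a)*(e1*np.cos(t)+e2*np.sin(t))) for t in np.linspace(0,6.28,200)])
    print(lz,P.min(0),P.max(0),px(v))
```

```text
(343.5, 153.5) [ 509.5 -232.    70. ]
(300, 154) [ 476.4 -243.4   70. ]
(387, 154) [ 543.2 -220.7   70. ]
(343, 110) [ 497.9 -198.6   70. ]
(343, 198) [ 520.9 -266.9   70. ]
-35 [265.6 225.7] [366.5 326.5] [316.  276.1]
-33 [265.1 226.5] [366.9 328.2] [316.  277.4]
-38 [266.2 224.5] [365.9 324. ] [316.1 274.2]
```

Request:
drive_tool([
  [0, 0, 0, 0, 35, 0, 15],
  [0, 0, 0, -0.5, 75, 0, 15],
  [0, 0, 0, -0.5, 75, 0, 15],
  [0, 0, 0, -0.5, 75, -25, 15],
  [0, 0, 0, -0.5, 75, -50, 15],
  [0, 0, 0, -0.5, 75, -65, 15],
  [0, 0, 0, -0.5, 75, -65, 15],
  [0, 0, 0, -0.5, 75, -65, 15],
])

```text
time_s: 7.72
ee_pos: [509.9, -227.9, 136.3]
ee_rot: [167.5, 89.8, -174.4]
force: [0.6, -0.3, -0.3]
gripper_width: 26.3
```

Run:
```python
from h import *
s=state();print(s["time_s"],s["ee_pos"],rotm(s["ee_rot"])[:,::2],s["force"],s["gripper_width"])
a=grab_frame("scene")[180:330,100:300,::-1];b=grab_frame("side")[180:430,200:400,::-1]
cv2.imwrite("pics/p.png",np.hstack([cv2.resize(a,(500,375),interpolation=2),cv2.resize(b,(300,375),interpolation=2)]))
for c in("scene","side"):
  for n,z in(("long_flask_bulb",s["ee_pos"][2]-35),("ring_seat",89.3)):
    for r in place_of(c,n)[:4]:
        uv=np.array(r["location"])*[640,480];print(c,n,uv.round(1),r["p"],atz(c,uv,z).round(1))
```

```text
7.725 [ 509.88649886 -227.86898174  136.34711049] [[-3.24771466e-03  9.50729701e-01]
 [-3.18680208e-04  3.10004647e-01]
 [-9.99994675e-01 -3.18650810e-03]] [ 0.58624764 -0.32719393 -0.30853132] 26.31380967268025
scene long_flask_bulb [200.6 242.8] 0.95 [ 511.8 -228.6  101.3]
scene long_flask_bulb [459.6 272.9] 0.8 [705.  213.3 101.3]
scene long_flask_bulb [384.1 166. ] 0.78 [420.1 174.8 101.3]
scene long_flask_bulb [290.3 206.1] 0.74 [471.8 -43.7 101.3]
scene ring_seat [198.4 245.7] 0.74 [ 508.6 -234.7   89.3]
side long_flask_bulb [216.7 220.3] 0.93 [373.   69.4 101.3]
side long_flask_bulb [357.8 207.8] 0.92 [647.3  89.  101.3]
side long_flask_bulb [243.3 276.8] 0.63 [ 426.7 -137.3  101.3]
side long_flask_bulb [299.6 308.7] 0.6 [ 510.3 -234.3  101.3]
side ring_seat [299.8 315.7] 0.79 [ 510.1 -235.1   89.3]
```

View pics/p.png

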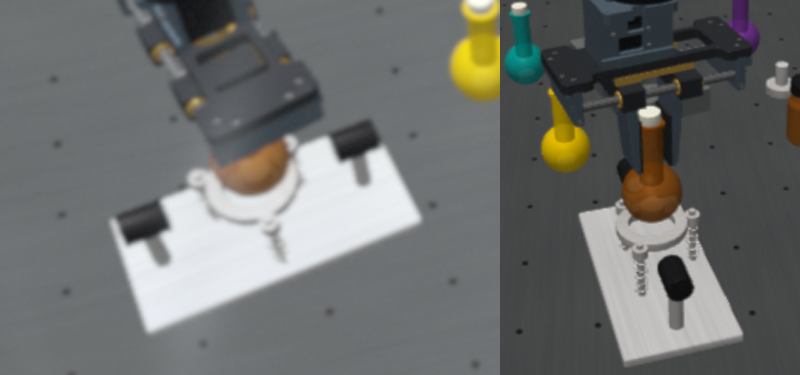

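The bulb hangs just above the ring, a little towards +y. I'll shift about −4 mm in y and go down to near contact.

Request:
drive_tool([
  [0, 0, 0, -1, -4, 0, 15],
  [0, 0, 0, -1, -4, -6, 15],
  [0, 0, 0, -1, -4, -12, 15],
  [0, 0, 0, -1, -4, -14, 15],
  [0, 0, 0, -1, -4, -14, 15],
  [0, 0, 0, -1, -4, -14, 15],
])

```text
time_s: 8.78
ee_pos: [508.5, -231.9, 122.4]
ee_rot: [169.6, 89.8, -172.4]
force: [-0.9, -1.7, 2.4]
gripper_width: 26.5
```

Contact is made. The sideways force points to −y and slightly −x, so I'll give way that way by a millimetre or two.

Request:
drive_tool([
  [0, 0, 0, -0.8, -1.5, 0, 15],
  [0, 0, 0, -0.8, -1.5, -1, 15],
  [0, 0, 0, -0.8, -1.5, -1, 15],
  [0, 0, 0, -0.8, -1.5, -1, 15],
  [0, 0, 0, -0.8, -1.5, -1, 15],
])

```text
time_s: 9.4
ee_pos: [507.9, -233.3, 121.5]
ee_rot: [170.8, 89.8, -171.1]
force: [0.6, 0.5, 3.9]
gripper_width: 26.2
```

The sideways force is now near zero, so the bulb is centred. Pressing down in stages.

Request:
drive_tool([
  [0, 0, 0, 0, 0.3, -3, 15],
  [0, 0, 0, 0, 0.3, -6, 15],
  [0, 0, 0, 0, 0.3, -9, 15],
  [0, 0, 0, 0, 0.3, -12, 15],
  [0, 0, 0, 0, 0.3, -14, 15],
  [0, 0, 0, 0, 0.3, -14, 15],
  [0, 0, 0, 0, 0.3, -14, 15],
  [0, 0, 0, 0, 0.3, -14, 15],
])

```text
time_s: 10.4
ee_pos: [508.3, -233.4, 108.2]
ee_rot: [-161.1, 89.9, -143.1]
force: [-1.3, -0.1, 8.3]
gripper_width: 26.3
```

Request:
drive_tool([
  [0, 0, 0, -0.3, 0, -2, 15],
  [0, 0, 0, -0.3, 0, -4, 15],
  [0, 0, 0, -0.3, 0, -5, 15],
  [0, 0, 0, -0.3, 0, -5, 15],
  [0, 0, 0, -0.3, 0, -5, 15],
])

```text
time_s: 11.02
ee_pos: [508.4, -233.7, 104.3]
ee_rot: [-119.1, 89.9, -101.0]
force: [-0.4, -0.0, 10.2]
gripper_width: 26.3
```

Request:
drive_tool([
  [0, 0, 0, 0, 0, -1, 15],
  [0, 0, 0, 0, 0, -1.5, 15],
  [0, 0, 0, 0, 0, -1.5, 15],
  [0, 0, 0, 0, 0, -1.5, 15],
  [0, 0, 0, 0, 0, -1.5, 15],
])

```text
time_s: 11.65
ee_pos: [508.7, -234.0, 103.8]
ee_rot: [-97.3, 89.8, -79.3]
force: [0.3, 0.6, 10.2]
gripper_width: 26.6
```

Run:
```python
from h import *
s=state();print(s["time_s"],s["ee_pos"],rotm(s["ee_rot"])[:,0],s["force"],s["gripper_width"],abs(s["qvel"]).max())
a=grab_frame("scene")[180:330,100:300,::-1];b=grab_frame("side")[180:430,200:400,::-1]
cv2.imwrite("pics/q.png",np.hstack([cv2.resize(a,(500,375),interpolation=2),cv2.resize(b,(300,375),interpolation=2)]))
for c in("scene","side"):
  for n,z in(("long_flask_bulb",69.3),("ring_seat",69.3)):
    for r in place_of(c,n)[:5]:
        uv=np.array(r["location"])*[640,480];print(c,n,uv.round(1),round(r["p"],2),atz(c,uv,z).round(1))
```

```text
11.65 [ 508.67776648 -233.99169483  103.81720162] [ 5.95266953e-04 -3.13547879e-03 -9.99994907e-01] [ 0.26578308  0.58313175 10.19928261] 26.563687072896126 0.08801415122793091
scene long_flask_bulb [293.2 207. ] 0.83 [450.3 -33.6  69.3]
scene long_flask_bulb [382.3 166. ] 0.75 [391.2 185.2  69.3]
scene long_flask_bulb [461.6 275.4] 0.68 [695.8 230.7  69.3]
scene long_flask_bulb [198.8 251.1] 0.55 [ 506.8 -237.8   69.3]
scene ring_seat [201. 255.] 0.7 [ 517.  -234.9   69.3]
side long_flask_bulb [216.3 220.1] 0.93 [365.5 134.6  69.3]
side long_flask_bulb [242.2 278.9] 0.81 [421.6 -92.8  69.3]
side long_flask_bulb [298.9 329.2] 0.7 [ 507.8 -241.1   69.3]
side long_flask_bulb [360.5 204.4] 0.56 [666.3 169.8  69.3]
```

View pics/q.png

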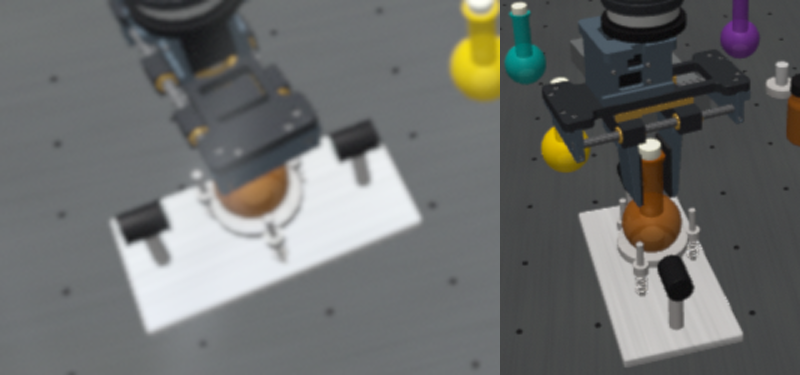

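The ring is clearly down and the bulb is level with the lens tubes. The force is flat at about 10 N, so one slightly deeper push will confirm the stop.

Request:
drive_tool([
  [0, 0, 0, 0, 0, -1, 15],
  [0, 0, 0, 0, 0, -2, 15],
  [0, 0, 0, 0, 0, -2, 15],
  [0, 0, 0, 0, 0, -2, 15],
  [0, 0, 0, 0, 0, -2, 15],
  [0, 0, 0, 0, 0, -2, 15],
])

```text
time_s: 12.7
ee_pos: [509.0, -234.4, 103.4]
ee_rot: [-81.7, 89.7, -63.7]
force: [-1.5, 0.5, 14.2]
gripper_width: 26.6
```

Another 4 N for only 0.4 mm of travel means the ring is on its stop. Handing in.

Run:
```python
from h import *
s=state();print(s["force"],s["gripper_width"],abs(s["qvel"]).max())
print(env.job_done())
```

```text
[-1.47290354  0.46274222 14.15585534] 26.649357061121002 0.10899369349038371
the job is handed in; nothing more can be done
None
```

I lifted the long-necked flask out of its cavity, seated its bulb in the sprung ring, pressed the ring down to its stop and handed the job in while still holding it there. It took about 13 s on the robot's clock, and no verdict was reported.

- **Ring down:** the TCP went down about 21 mm from the expected contact height. The last push added 4 N for only 0.4 mm, which fits the ring being on its stop. The final force was about 14 N down, with about 1.5 N sideways.
- **Flask:** the tool axis was within 0.3° of vertical. The last picture, taken just before that final push, shows the flask upright in the lowered ring, between the lens tubes.
- **Bystanders:** the short flask was still in its cavity after the lift, and nothing in the later pictures looked disturbed. I did not measure the other things on the bench again at the end.

Some checks disagreed or were weak:
- **Grip width:** it read 26.6 mm on a 24 mm neck, but the hold was firm.
- **Network positions:** the last positions reported for the bulb and the seat scattered by up to about 10 mm. I centred the bulb by sideways force and the wrist-camera measurement instead.

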